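# Hold a curing-box lid at its loading angle

### The arm

A 6-joint arm with a two-finger parallel gripper is mounted at the origin on the work surface. World frame = base frame: x ahead of the robot, y to its left, z up, the work surface at z = 0. Lengths are in m, angles in rad, forces in N, time in s.
With the tool pointing down it reaches from about 0.35 to 0.975 m from the base axis. Payload 4.9 kg.
Tool frame: the origin (TCP) lies midway between the tips of the shut fingers; the grasp point (between the pads) lies 19 mm behind it; z points along the fingers, y is the direction in which the jaws open and shut (so a half turn about z gives the same grasp; the last joint's range is limited). The gripper opens to 85 mm and grips with 20 to 120 N. Pads are 22 mm wide; open, the fingers measure 114 mm over their backs; the gripper's body (76 mm by 85 mm) begins 54 mm behind the grasp point. The pads swing forward as they close: fully open they stand 13 mm farther back than shut.
Start: joints at [-1.246, 0.053, 1.613, -0, 1.476, -0.119], TCP at [0.268, -0.564, 0.231] pointing down, gripper open.
Joint ranges: [-3.01, 3.01], [-1.01, 2.22], [0.06, 2.58], [-1.02, 4.17], [0.09, 2.62], [-3.14, 3.14]. Speed limits (rad/s): [2.57, 2.57, 3.14, 3.14, 3.14, 3.14].

### API

Orientations are given as a rotation vector (axis times angle).
In Python, from station import ctrl gives the robot as it stands.
- The arm moves only by the shell command python3 -m jog 'ROWS' [FORCE]. ROWS is JSON, one flat list of numbers, 7 for each row, row after row: the opening, from 0 (shut) to 1 (fully open), then the shift along the tool's x, y, z in m, then the turn, a rotation vector about the tool's x, y, z in degrees. A call has 1 to 10 rows; each row shifts and turns the commanded pose from where the row before left it, along the tool's axes as they then stand; what a row does not reach is not made up. A row lasts 1/8 s, in which the tool goes at most 62.5 mm and 10.7 degrees, less where a joint would pass 70% of its speed; a pose out of reach is approached as far as the arm can. A call with a gripper value outside its range is refused whole. The fingers move at their own pace and stop on an object; FORCE is the grip in N (left out, the last holds). Time passes only in rows, so rows that do not move let the fingers close. It gives the time, the measured TCP pose, the force and the opening at its end, in the units of the state.
- ctrl.get_obs(): the state, without advancing time (a new reading comes with each control period).
- ctrl.get_image(name): name is "side" or "top" or "wrist"; returns a dict with "image" (480x640x3 uint8, blue, green, red), "camera_matrix" (3x3 intrinsics, pixels), "dist_coeffs" ([k1, k2, p1, p2, k3] as OpenCV has them; the pictures are not rectified), "rvec" (rotation vector, rad) and "tvec" (3), from world to camera coordinates, as OpenCV has them; the wrist camera has in their place "mount" (4x4, takes a point from camera to tool coordinates, whose origin is the TCP and whose axes are the flange's). Camera axes: x right, y down, z forward; pixel columns grow to the right and rows downward; lengths in m; the calibration is good to about 2 mm. A picture is of the moment at which its call begins: read the wrist's pose just before it. There is no depth.
- ctrl.finish_job(): hands the job in, once; it reports no verdict.
Trained networks look in a picture, given as the dict that the camera call returned (one of the last four; its "shot" number tells which), for a name from the list of things; names that differ only in an ending like _2 or _b are one class to them, and where a whole thing is asked for, a point or a joint stands for the part that bears it (a point fixed in the world has none). Each returns a list of dicts, best first, with "p" (0 to 1); they miss things now and then, are a little off and sometimes report something else, mostly with a low value. They report only what shows in the picture. A call takes as long as a camera call. They do not tell look-alikes from the thing itself.
- ctrl.boxes_of(target, picture): "box" ([centre column, centre row, width, height] in pixels, round what is visible of it).
The state is a dict: "t": time; "q": joint angles; "dq": joint speeds; "effort": joint torques, N m; "tool_pos": TCP position; "tool_rot": TCP orientation; "contact_force": force on the tool from outside, world axes, zero at the start; "wrist_torque": the same for the moment, N m; "opening": finger opening in m.
Only numpy, scipy, OpenCV 4.12 (cv2) and the standard library are available. Lean on these libraries where they do the work, as an engineer would, in place of code of your own. Each camera call takes 0.05 s, during which the arm holds its last target. There are 200 camera calls.

### The job

A white sleeve is waiting in one of the two nests in front of the two-lane curing box; a steel setting mandrel lies in the other. Lift the lid right behind the sleeve by its black tab until the lid is in line with the pointer on its own side of the box, and keep holding it there so that the operator can load; it falls shut if let go, so finish while still holding it. Leave the other lid shut and do not shift the sleeve, the mandrel, the pointers or the things around.

Things in the scene. Friction and masses are not known exactly. Their poses are not given: they have to be found in the camera images.
- dryer: fixed aluminium curing box 180 mm deep (x), 340 wide (y), 98 high, two lids side by side on top, apron with two nests in front. Origin under the box's centre; x points away from the robot, y left, z up. Lid middles at y = +85 (left) and -85 mm (right), hinge line at x = +85, z = 100 mm; nests at x = -205, y = +85 and -85 mm. Turned at most 0.3 rad from facing the robot
- lidL (a joint): angle of the left lid in rad: 0 shut (level), grows as its front edge swings up and away from the robot, stop at 1.25. The lid is a steel plate 165 mm from hinge to front edge, 150 mm wide, 6 mm thick, 0.28 to 0.56 kg, hinged along its far edge; the hinge is free, so it falls shut when let go
- lidL_tab (a point): grip point in the black tab of the left lid, 213 mm from the hinge line, 48 mm out beyond the lid's front edge, 100 mm above the table when shut. The tab is a bar 16 mm wide (along the hinge line; pinch it so from above), 14 mm high, ending 15 mm past this point. Axes: the lid's (x from tab to hinge, y along the hinge)
- lidL_hinge (a point): middle of the left lid's hinge line, 100 mm above the table; the hinge line runs along y of the box
- ptrL (a joint): setting of the left pointer in rad above level, on the same zero and hinge line as the left lid (equal values = lined up); stiff, stays as set; set somewhere from 0.4 to 1.05, so its tip stands up to 290 mm above the table
- ptrL_tip (a point): tip of the left pointer, a black needle 8 mm thick with a 30 mm diamond head, 213 mm from the hinge line (as the tab), standing at the left end of the box beside an aluminium arc with tick marks, 102 mm sideways of the left lid's middle. Axes: the pointer's (x from tip to hinge)
- lidR (a joint): angle of the right lid in rad: 0 shut (level), grows as its front edge swings up and away from the robot, stop at 1.25. The lid is a steel plate 165 mm from hinge to front edge, 150 mm wide, 6 mm thick, 0.28 to 0.56 kg, hinged along its far edge; the hinge is free, so it falls shut when let go
- lidR_tab (a point): grip point in the black tab of the right lid, 213 mm from the hinge line, 48 mm out beyond the lid's front edge, 100 mm above the table when shut. The tab is a bar 16 mm wide (along the hinge line; pinch it so from above), 14 mm high, ending 15 mm past this point. Axes: the lid's (x from tab to hinge, y along the hinge)
- lidR_hinge (a point): middle of the right lid's hinge line, 100 mm above the table; the hinge line runs along y of the box
- ptrR (a joint): setting of the right pointer in rad above level, on the same zero and hinge line as the right lid (equal values = lined up); stiff, stays as set; set somewhere from 0.4 to 1.05, so its tip stands up to 290 mm above the table
- ptrR_tip (a point): tip of the right pointer, a black needle 8 mm thick with a 30 mm diamond head, 213 mm from the hinge line (as the tab), standing at the right end of the box beside an aluminium arc with tick marks, 102 mm sideways of the right lid's middle. Axes: the pointer's (x from tip to hinge)
- sleeve: white plastic sleeve, a hollow tube 32 mm in diameter, 110 mm long, 50 g, lying along y of the box in one of the nests; origin at its middle, on its axis, 22 mm above the table
- mandrel: steel setting mandrel lying in the other nest: solid roller 32 mm in diameter and 60 mm long with a 14 mm shaft end 25 mm long at each side; origin at its middle, on its axis
- inkpot: bystander: ink pot, round white jar with a black cap, 70 mm in diameter, 85 mm high, standing to the left; origin under its centre
- tape: bystander: roll of yellow tape lying flat to the right, 90 mm in diameter, 45 mm high; origin under its centre. Beyond it, at the right edge of the table, a fixed tray 300 by 130 mm of finished sleeves standing upright, 122 mm high, not part of the work
- driver: bystander: screwdriver lying to the left near the robot, about 0.2 m long; origin on its underside
Not all that is in view belongs to the job. What is shaped like the sleeve but orange or yellow is not meant.

How it is judged:
By the outcome, as a careful person would: the job done as asked, in the order asked, and still so for the second after the job is handed in, while the arm keeps its last pose, push and grip.
It also fails if it takes over 37 s, if anything falls off the work surface, if the arm or the gripper's body presses on something with over 40 N, if the wrist force passes 120 N, or if a joint passes its speed limit or range.

## Working session

There is one attempt and no reset: what is moved stays moved. The work goes in short steps, Python scripts to look and compute and a shell command to move; the robot and the scene stay as the last step left them, time stands still between calls to the robot, and variables do not carry over. Pictures are saved under pics/ and viewed, about 8 in all and at most 12, crops included, and the job is handed in when it is done.

```bash
mkdir -p pics; ls; python3 - <<'E'
from station import ctrl
import cv2,pickle
o=ctrl.get_obs();print(o)
for n in ("top","side"):
    p=ctrl.get_image(n);cv2.imwrite(f"pics/{n}0.png",p["image"]);pickle.dump(p,open(f"{n}0.pkl","wb"))
    print(n,p["camera_matrix"],p["dist_coeffs"],p["rvec"],p["tvec"])
    for t in ("dryer","lidL_tab","lidR_tab","lidL","lidR","ptrL","ptrR","ptrL_tip","ptrR_tip","sleeve","mandrel","inkpot","tape","driver"):
        try: print(t,[( [round(float(v)) for v in d["box"]],round(d["p"],2)) for d in ctrl.boxes_of(t,p)][:4])
        except Exception as e: print(t,e)
E
```

```text
pics
{'t': 0.0, 'q': array([-1.24602876e+00,  5.33762447e-02,  1.61431257e+00,  2.43642179e-05,
        1.47596831e+00, -1.19021378e-01]), 'dq': array([ 0.00076227,  0.0001073 ,  0.00063011, -0.00118331,  0.00173042,
        0.00201503]), 'effort': array([ 1.49879397e-03, -3.93676400e+01, -3.70176458e+01, -5.89862043e-05,
        7.04114093e-03,  5.03794851e-06]), 'tool_pos': array([ 0.2681475 , -0.56386639,  0.23003989]), 'tool_rot': array([-3.06256308e+00, -6.90939495e-01,  2.94929168e-04]), 'contact_force': array([ 0.27921782,  0.42588891, -0.31864547]), 'wrist_torque': array([ 0.02769678, -0.01202843, -0.04426203]), 'opening': 0.0854854420785517}
top [[575.50618451   0.         311.90521745]
 [  0.         575.50618451 243.46678879]
 [  0.           0.           1.        ]] [-0.1493151  0.         0.         0.         0.       ] [ 2.10997825 -2.14328343  0.22178292] [0.03271091 0.56412356 1.36434902]
dryer [([326, 241, 175, 151], 0.72)]
lidL_tab [([283, 222, 71, 95], 0.92)]
lidR_tab [([352, 215, 68, 93], 0.7), ([290, 300, 43, 17], 0.6)]
lidL [([283, 221, 64, 100], 0.55)]
lidR [
[... 865 characters left out ...]
62], 0.71)]
lidL_tab [([284, 230, 84, 44], 0.71), ([232, 383, 51, 65], 0.56), ([327, 164, 35, 44], 0.54)]
lidR_tab [([317, 205, 68, 37], 0.6)]
lidL [([268, 234, 52, 6], 0.71), ([285, 231, 88, 40], 0.57)]
lidR [([318, 206, 77, 37], 0.91), ([282, 230, 82, 41], 0.41)]
ptrL [([267, 233, 51, 10], 0.83)]
ptrR [([315, 206, 71, 43], 0.74), ([328, 161, 27, 42], 0.53)]
ptrL_tip [([262, 233, 55, 16], 0.73)]
ptrR_tip [([327, 165, 33, 46], 0.48), ([285, 232, 81, 41], 0.18)]
sleeve [([359, 327, 41, 32], 0.82), ([343, 279, 31, 30], 0.58), ([330, 164, 38, 46], 0.39)]
mandrel [([373, 246, 22, 26], 0.64)]
inkpot [([212, 315, 27, 40], 0.63)]
tape [([410, 197, 29, 26], 0.59)]
driver [([232, 383, 52, 69], 0.81)]
```

```bash
python3 - <<'E'
import cv2
a=cv2.imread("pics/top0.png");b=cv2.imread("pics/side0.png")
cv2.imwrite("pics/topc.png",cv2.resize(a[130:390,100:440],None,fx=2.3,fy=2.3,interpolation=cv2.INTER_CUBIC))
cv2.imwrite("pics/sidec.png",cv2.resize(b[110:350,190:430],None,fx=2.5,fy=2.5,interpolation=cv2.INTER_CUBIC))
E
```

```text
(no output)
```

View pics/topc.png

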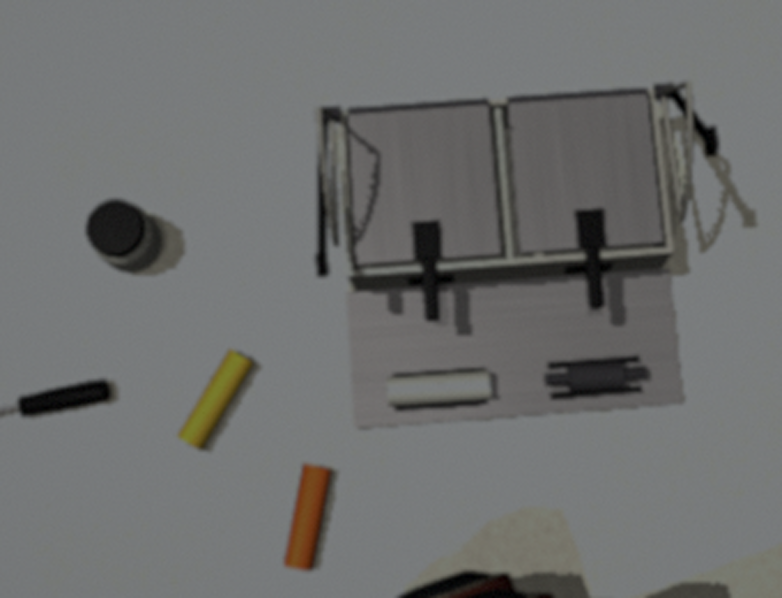

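View pics/sidec.png

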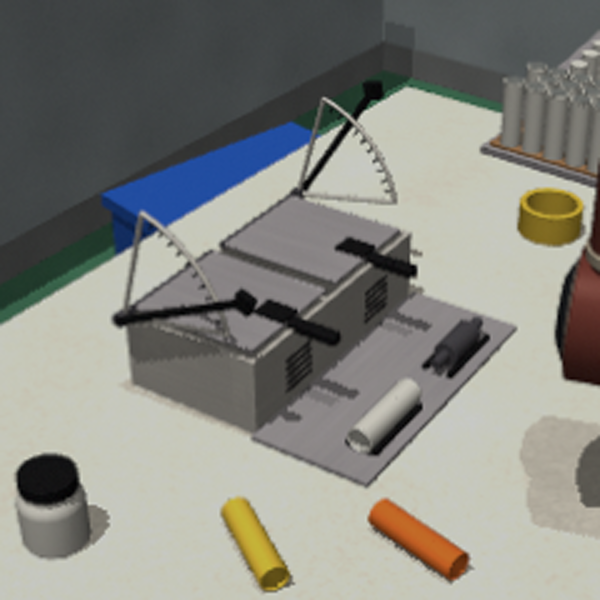

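The white sleeve at top px (291,299) lies in the left nest, and the mandrel at (357,295) is in the right one. The look-alikes are the yellow tube at (193,304) and the orange one at (234,355), both off the apron. So the left lid is the one to lift, with its tab end at (288,269). Its pointer head is at (240,246) in the top view and (289,230) in the side view.

```bash
cat > fit.py <<'E'
import numpy as np,cv2,pickle
from scipy.optimize import least_squares
P={n:pickle.load(open(n+"0.pkl","rb")) for n in("top","side")}
def proj(n,X):
    p=P[n];return cv2.projectPoints(np.array(X,float).reshape(-1,1,3),np.array(p["rvec"]),np.array(p["tvec"]),np.array(p["camera_matrix"]),np.array(p["dist_coeffs"]))[0].reshape(-1,2)
T=lambda u,v:(u/2.3+100,v/2.3+130)
S=lambda u,v:(u/2.5+190,v/2.5+110)
def world(x,X):
    c,s=np.cos(x[2]),np.sin(x[2]);X=np.array(X);return np.array([x[0]+c*X[0]-s*X[1],x[1]+s*X[0]+c*X[1],X[2]])
tip=lambda a,y,r:(.085-r*np.cos(a),y,.1+r*np.sin(a))
obs=[("top",T(432,320),lambda x:(-.143,.085,.1)),("top",T(597,307),lambda x:(-.143,-.085,.1)),
("top",T(440,388),lambda x:(-.205,.085,.03)),("top",T(597,376),lambda x:(-.205,-.085,.03)),
("side",S(338,340),lambda x:(-.143,.085,.1)),("side",S(413,272),lambda x:(-.143,-.085,.1)),
("side",S(122,318),lambda x:(.085,.187,.1)),("side",S(384,414),lambda x:(-.205,.085,.024)),
("top",T(322,268),lambda x:tip(x[3],.187,x[5])),("side",S(247,301),lambda x:tip(x[3],.187,x[5])),
("top",T(711,140),lambda x:tip(x[4],-.187,x[5])),("side",S(373,90),lambda x:tip(x[4],-.187,x[5]))]
def res(x): return np.concatenate([proj(n,[world(x,f(x))])[0]-uv for n,uv,f in obs])
r=least_squares(res,[.65,0,0,.5,1,.213],loss="soft_l1")
x=r.x
if __name__=="__main__":
    print(x.round(4));print(res(x).reshape(-1,2).round(1))
    w=lambda *X:print(world(x,X).round(4))
    w(.085-.213,.085,.1);w(.085,.085,.1)
E
python3 fit.py
```

```text
[0.6423 0.0063 0.0631 0.4413 1.0133 0.1989]
[[ 0.2  0.2]
 [-0.1  0.3]
 [-0.7 -0.4]
 [-0.4 -0.6]
 [ 0.7 -0.8]
 [ 1.1 -0.7]
 [-1.   0.6]
 [ 1.  -1. ]
 [-0.1 -0.6]
 [ 0.1  0.4]
 [-0.5  0.2]
 [ 0.2 -1. ]]
[0.5092 0.0831 0.1   ]
[0.7218 0.0965 0.1   ]
```

```bash
cat > rel.py <<'E'
import numpy as np,sys
from scipy.spatial.transform import Rotation as R
from station import ctrl
def rel(pos,xang,tilt=0):
    """shift (mm, tool axes) and turn (deg) from the present pose to pos, tool x at heading xang, pointing down, tilted about jaw axis"""
    o=ctrl.get_obs();C=R.from_rotvec(o["tool_rot"])
    a=np.array([np.cos(xang/2),np.sin(xang/2),0])*np.pi
    D=R.from_rotvec([0,0,0]);D=R.from_rotvec(tilt*np.array([-np.sin(xang),np.cos(xang),0]))*R.from_rotvec(a)
    return (C.inv().apply(np.array(pos)-o["tool_pos"])*1e3).round(1),np.degrees((C.inv()*D).as_rotvec()).round(2)
E
python3 - <<'E'
from station import ctrl
import numpy as np
from rel import rel
p=ctrl.get_image("wrist");print(p["mount"],p["camera_matrix"],p["dist_coeffs"])
print(rel([.42,.08,.28],.063))
E
```

```text
[[-2.51513763e-04 -9.53726339e-01 -3.00675916e-01  7.70018671e-02]
 [ 9.99999727e-01 -4.48977011e-04  5.87634383e-04 -3.59523731e-04]
 [-6.95438963e-04 -3.00675686e-01  9.53726191e-01 -1.41776281e-01]
 [ 0.00000000e+00  0.00000000e+00  0.00000000e+00  1.00000000e+00]] [[358.26567714   0.         323.58408344]
 [  0.         358.26567714 240.19348054]
 [  0.           0.           1.        ]] [-0.03658987  0.          0.          0.          0.        ]
(array([ 413.6, -516.9,  -48.7]), array([-0.  , -0.  , 21.82]))
```

```bash
python3 -m jog '[1,0.0376,-0.047,-0.0044,0,0,0, 1,0.0376,-0.047,-0.0044,0,0,0, 1,0.0376,-0.047,-0.0044,0,0,0, 1,0.0376,-0.047,-0.0044,0,0,0, 1,0.0376,-0.047,-0.0044,0,0,0, 1,0.0376,-0.047,-0.0044,0,0,0, 1,0.0376,-0.047,-0.0044,0,0,0, 1,0.0376,-0.047,-0.0044,0,0,0, 1,0.0376,-0.047,-0.0044,0,0,0, 1,0.0376,-0.047,-0.0044,0,0,0]' 40 && python3 -m jog '[1,0.0376,-0.047,-0.0044,0,0,0, 1,0,0,0,0,0,7.3, 1,0,0,0,0,0,7.3, 1,0,0,0,0,0,7.2, 1,0,0,0,0,0,0, 1,0,0,0,0,0,0]'; python3 - <<'E'
from station import ctrl
import cv2,pickle
o=ctrl.get_obs();p=ctrl.get_image("wrist");cv2.imwrite("pics/w1.png",p["image"]);pickle.dump((o,p),open("w1.pkl","wb"))
print(o["tool_pos"],o["tool_rot"],o["contact_force"])
for t in ("lidL_tab","ptrL_tip","ptrL","sleeve"): print(t,[(d["box"],round(d["p"],2)) for d in ctrl.boxes_of(t,p)])
E
```

```text
t: 2.8
tool_pos: [0.4063, 0.0234, 0.2759]
tool_rot: [3.064, 0.691, 0.003]
contact_force: [1.4, 1.0, -0.2]
opening: 0.0854
t: 3.55
tool_pos: [0.4199, 0.08, 0.2798]
tool_rot: [-3.14, -0.102, -0.0]
contact_force: [0.5, 0.6, -0.2]
opening: 0.0851
[0.41988683 0.07999636 0.27975277] [-3.13991587e+00 -1.01895424e-01 -1.83500763e-04] [ 0.54685819  0.64825403 -0.22449693]
lidL_tab [([330.9, 64.8, 188.4, 127.6], 0.9)]
ptrL_tip [([158.0, 32.2, 38.8, 64.2], 0.74)]
ptrL [([157.8, 31.2, 40.3, 60.9], 0.9), ([325.3, 64.0, 187.6, 128.1], 0.16)]
sleeve [([327.8, 187.0, 107.3, 32.0], 0.89), ([113.7, 177.7, 63.7, 99.6], 0.82), ([206.2, 280.6, 36.3, 76.0], 0.79)]
```

View pics/w1.png

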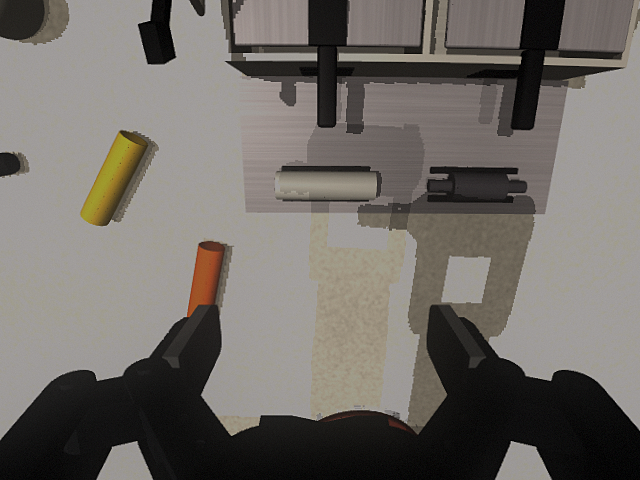

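The wrist view shows the tab end at (327,127) with the white sleeve in front of it at (328,185), so the left lid is confirmed. The left pointer head is at (157,42), and the yellow tube (113,178) and orange tube (206,280) lie off the apron. I'll refine the fit with this view.

```bash
cat > fit2.py <<'E'
import numpy as np,cv2,pickle
from scipy.spatial.transform import Rotation as R
import fit
from fit import *
def wp(op,X):
    o,p=op;X=np.array(X).reshape(-1,3)
    t=R.from_rotvec(o["tool_rot"]).inv().apply(X-o["tool_pos"]);M=np.linalg.inv(np.array(p["mount"]))
    c=t@M[:3,:3].T+M[:3,3]
    return cv2.projectPoints(c.reshape(-1,1,3),np.zeros(3),np.zeros(3),np.array(p["camera_matrix"]),np.array(p["dist_coeffs"]))[0].reshape(-1,2)
w1=pickle.load(open("w1.pkl","rb"))
wobs=[(w1,(327,126),lambda x:(-.143,.085,.1)),(w1,(521.5,129),lambda x:(-.143,-.085,.1)),(w1,(328,185),lambda x:(-.205,.085,.03)),(w1,(157,41),lambda x:tip(x[3],.187,x[5]))]
def res2(x): return np.concatenate([res(x)]+[(wp(o,[world(x,f(x))])[0]-uv)*.7 for o,uv,f in wobs])
x=least_squares(res2,fit.x,loss="soft_l1").x
if __name__=="__main__":
    print(x.round(4));print(res2(x).reshape(-1,2)[-6:].round(1))
    g=world(x,(.085-.213,.085,.1));print(g)
    from rel import rel
    print(rel(g+[0,0,.03],x[2]),rel(g+[0,0,-.019],x[2]))
E
python3 fit2.py
```

```text
[0.6447 0.0061 0.0614 0.4516 1.0025 0.1983]
[[-0.5  0.2]
 [ 0.1 -0.6]
 [ 0.   1.3]
 [ 0.6  0.5]
 [-1.4  1.3]
 [ 0.4  0.5]]
[0.51171332 0.08313166 0.1       ]
(array([ 91.8,   2.7, 149.7]), array([-0.  , -0.  ,  0.13])) (array([ 91.8,   2.7, 198.7]), array([-0.  , -0.  ,  0.13]))
```

```bash
python3 -m jog '[1,0.046,0.0013,0,0,0,0, 1,0.046,0.0013,0,0,0,0, 1,0,0,0.05,0,0,0, 1,0,0,0.05,0,0,0, 1,0,0,0.05,0,0,0, 1,0,0,0.03,0,0,0, 1,0,0,0.019,0,0,0, 1,0,0,0,0,0,0, 1,0,0,0,0,0,0]'; python3 - <<'E'
from station import ctrl
import cv2,pickle
o=ctrl.get_obs();p=ctrl.get_image("wrist");cv2.imwrite("pics/w2.png",p["image"]);pickle.dump((o,p),open("w2.pkl","wb"))
print(o["tool_pos"],o["tool_rot"],o["contact_force"])
E
```

```text
t: 4.92
tool_pos: [0.5132, 0.0833, 0.0824]
tool_rot: [3.14, 0.1, 0.004]
contact_force: [0.6, 0.4, 0.2]
opening: 0.0858
[0.5131922  0.08332699 0.08243117] [3.13999977 0.09955424 0.00447273] [0.58582948 0.42526691 0.20157901]
```

View pics/w2.png

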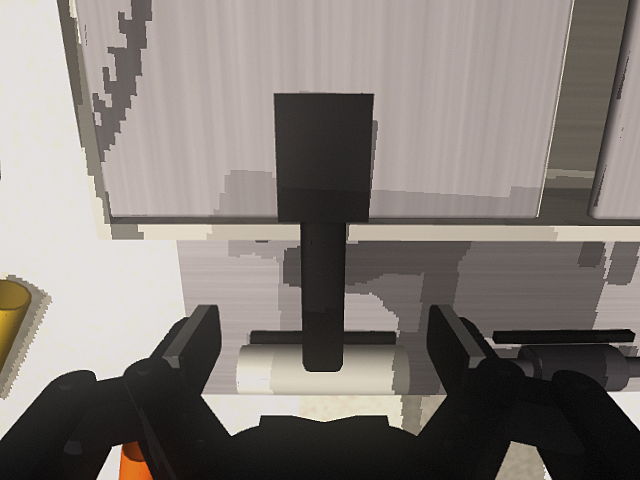

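The tab (px 303–344, ending at row 370) sits centred between the fingers, so I'll close.

```bash
python3 -m jog '[0,0,0,0,0,0,0, 0,0,0,0,0,0,0, 0,0,0,0,0,0,0, 0,0,0,0,0,0,0, 0,0,0,0,0,0,0, 0,0,0,0,0,0,0, 0,0,0,0,0,0,0, 0,0,0,0,0,0,0]' 60; python3 - <<'E'
import numpy as np
from fit2 import x,world
from station import ctrl
from scipy.spatial.transform import Rotation as R
o=ctrl.get_obs();C=R.from_rotvec(o["tool_rot"]);h=world(x,(.085,.085,.1));ax=np.array([-np.sin(x[2]),np.cos(x[2]),0])
print(o["tool_pos"],o["contact_force"],o["opening"])
for d in (2,2.5):   # lid raised by d deg: front goes up = rotation about +y takes +x to -z; tab (-x side) goes up
    D=R.from_rotvec(np.radians(d)*ax)
    n=h+D.apply(o["tool_pos"]-h)
    print(d,(C.inv().apply(n-o["tool_pos"])*1e3).round(2),np.degrees((C.inv()*D*C).as_rotvec()).round(3))
E
```

```text
t: 5.98
tool_pos: [0.5119, 0.0836, 0.081]
tool_rot: [-3.139, -0.099, -0.0]
contact_force: [-2.3, 3.4, 4.5]
opening: 0.0151
[0.51191096 0.08363568 0.08097509] [-2.28387817  3.36342488  4.47931091] 0.01514623173044688
2 [-0.53 -0.01 -7.44] [ 4.e-03 -2.e+00  1.e-03]
2.5 [-0.63 -0.01 -9.3 ] [ 5.0e-03 -2.5e+00  2.0e-03]
```

```bash
python3 -m jog '[0,-0.0006,0,-0.0093,0,-2.5,0, 0,-0.0006,0,-0.0093,0,-2.5,0, 0,-0.0006,0,-0.0093,0,-2.5,0, 0,-0.0006,0,-0.0093,0,-2.5,0, 0,-0.0006,0,-0.0093,0,-2.5,0, 0,-0.0006,0,-0.0093,0,-2.5,0, 0,-0.0006,0,-0.0093,0,-2.5,0, 0,-0.0006,0,-0.0093,0,-2.5,0, 0,0,0,0,0,0,0, 0,0,0,0,0,0,0]' 60; python3 - <<'E'
import numpy as np
from fit2 import x,world,wp,tip
from station import ctrl
import cv2,pickle
o=ctrl.get_obs();p=ctrl.get_image("wrist");cv2.imwrite("pics/w3.png",p["image"]);pickle.dump((o,p),open("w3.pkl","wb"))
print(o["contact_force"],o["opening"])
for a in (.35,.40,.45,.5): print(a,wp((o,p),[world(x,tip(a,.187,r)) for r in (.1,.15,.198,.213)]).round().tolist())
print([(d["box"],d["p"]) for d in ctrl.boxes_of("ptrL_tip",p)])
E
```

```text
t: 7.22
tool_pos: [0.5177, 0.084, 0.1537]
tool_rot: [3.082, 0.098, -0.547]
contact_force: [-3.4, 3.3, 0.8]
opening: 0.0152
[-3.41712899  3.34013985  0.81384798] 0.015180978652081034
0.35 [[-4.0, 11.0], [30.0, 174.0], [60.0, 300.0], [68.0, 334.0]]
0.4 [[-19.0, 6.0], [12.0, 176.0], [41.0, 312.0], [49.0, 349.0]]
0.45 [[-34.0, -1.0], [-8.0, 177.0], [18.0, 324.0], [27.0, 365.0]]
0.5 [[-51.0, -9.0], [-31.0, 178.0], [-8.0, 337.0], [0.0, 382.0]]
[([33.6, 225.7, 63.8, 278.4], 0.97)]
```

View pics/w3.png

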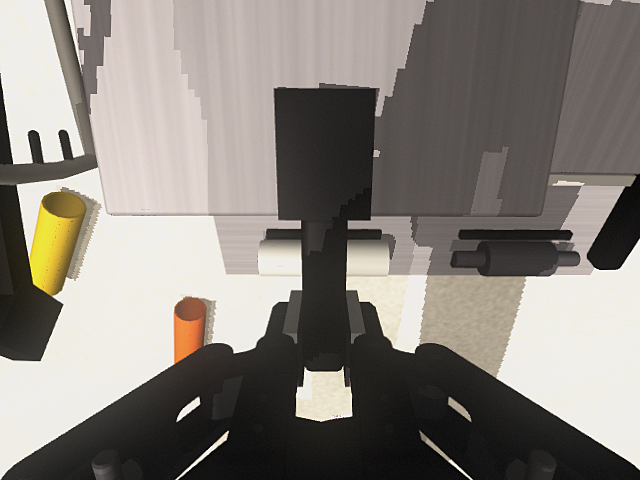

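The lid is following. The left pointer needle now shows at the left edge, with its head around (20,322), close to the prediction for 0.45 rad. I'll go up another 5° and compare from there.

```bash
python3 -m jog '[0,-0.0006,0,-0.0093,0,-2.5,0, 0,-0.0006,0,-0.0093,0,-2.5,0, 0,0,0,0,0,0,0, 0,0,0,0,0,0,0, 0,0,0,0,0,0,0]' 60; cat > ov.py <<'E'
import numpy as np,cv2,pickle,sys
from fit2 import x,world,wp
from station import ctrl
tag=sys.argv[1];ang=[float(a) for a in sys.argv[2:]]
o=ctrl.get_obs();p=ctrl.get_image("wrist");pickle.dump((o,p),open(tag+".pkl","wb"))
print(o["tool_pos"],o["tool_rot"],o["contact_force"],o["opening"])
def pt(a,y,r,n): # r along, n normal (up) of the lid/pointer plane
    return world(x,(.085-r*np.cos(a)-n*np.sin(a)*-1,y,.1+r*np.sin(a)+n*np.cos(a)))
im=cv2.resize(p["image"],None,fx=1.25,fy=1.25,interpolation=cv2.INTER_CUBIC)
for a,c in zip(ang,[(0,0,255),(0,255,0),(255,0,0)]):
    L=[[(.187+s*.004,r,n*.004) for r in(.06,.19)] for s in(-1,1) for n in(-1,1)]   # needle edges
    L+=[[(.085+s*.008,r,.007) for r in(.165,.228)] for s in(-1,1)]+[[(.01,.165,.003),(.16,.165,.003)],[(.01,.02,.003),(.01,.165,.003)],[(.16,.02,.003),(.16,.165,.003)]]
    for l in L:
        q=wp((o,p),[pt(a,y,r,n) for y,r,n in l])*1.25
        cv2.line(im,*[tuple(int(v) for v in np.round(k)) for k in q],c,1)
    print(a,wp((o,p),[pt(a,.187,r,0) for r in(.1,.15,.198)]).round(1).tolist(),"tab end",wp((o,p),[pt(a,.085,.228,.007),pt(a,.085,.165,.003)]).round(1).tolist())
cv2.imwrite(f"pics/{tag}.png",im)
E
python3 ov.py w4 .436 .46
```

```text
t: 7.95
tool_pos: [0.5233, 0.0843, 0.172]
tool_rot: [3.052, 0.097, -0.68]
contact_force: [-5.0, 3.8, 0.6]
opening: 0.0149
[0.5233456  0.08430482 0.17202246] [ 3.05212303  0.09698916 -0.67957765] [-5.02252355  3.79746172  0.62266396] 0.014918090549447451
0.436 [[-2.7, 11.8], [31.1, 173.5], [60.9, 299.1]] tab end [[325.6, 378.9], [326.1, 217.6]]
0.46 [[-9.3, 9.5], [23.0, 174.7], [52.2, 304.8]] tab end [[325.7, 388.2], [326.2, 220.1]]
```

View pics/w4.png

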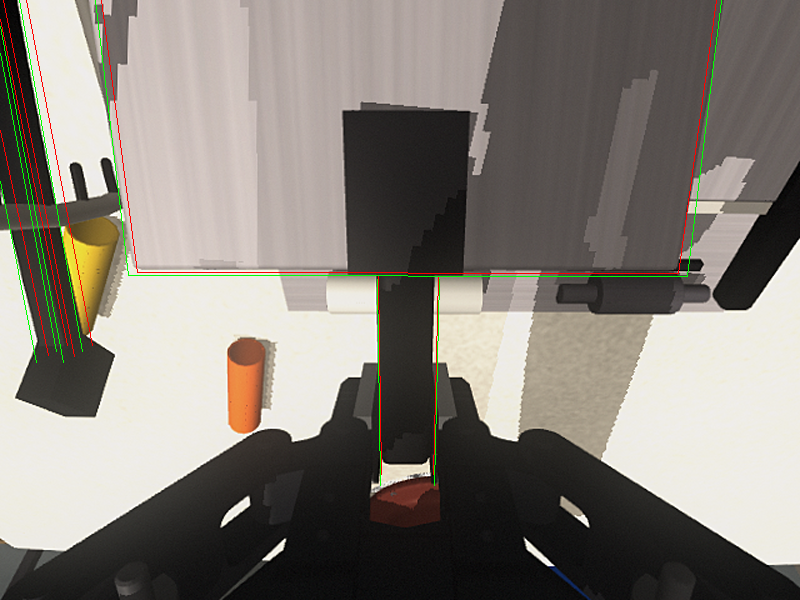

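The lid front edge is at row ~271 (scaled), which matches about 0.436. The pointer needle lies to the left of the red lines, which suggests it is slightly higher at about 0.455–0.46. I'll measure both silhouettes.

```bash
cat > meas.py <<'E'
import numpy as np,cv2,pickle,sys
from scipy.optimize import least_squares,minimize_scalar
from fit2 import x,world,wp
o,p=pickle.load(open(sys.argv[1]+".pkl","rb"));g=cv2.cvtColor(p["image"],cv2.COLOR_BGR2GRAY).astype(float)
def pt(a,y,r,n,dy=0): return world(x,(.085-r*np.cos(a)+n*np.sin(a),y+dy,.1+r*np.sin(a)+n*np.cos(a)))
rows=np.r_[60:115:5,195:255:5]
obs=[]
for v in rows:
    d=g[v,:110]<55
    idx=np.flatnonzero(d)
    if len(idx)==0: continue
    s=idx[0];e=s
    while e+1<110 and d[e+1]: e+=1
    obs.append((v,s-.5 if s>0 else np.nan,e+.5))
obs=np.array(obs);print(obs[::3].tolist())
def edges(a,dy):
    lo=[];
    for s in(-1,1):
        for n in(-1,1):
            q=wp((o,p),[pt(a,.187+s*.004,r,n*.004,dy) for r in np.linspace(.08,.2,13)])
            lo.append(np.interp(obs[:,0],q[:,1],q[:,0]))
    lo=np.array(lo);return lo.min(0),lo.max(0)
def res(u):
    l,r=edges(u[0],u[1]);e=np.r_[l-obs[:,1],r-obs[:,2]];return e[~np.isnan(e)]
s=least_squares(res,[.45,0],loss="soft_l1");print("ptr a,dy",s.x.round(4),np.abs(s.fun).mean().round(2))
s1=least_squares(lambda u:res([u[0],0]),[.45],loss="soft_l1");print("ptr a (dy=0)",s1.x.round(4),np.abs(s1.fun).mean().round(2))
# lid front edge: print column profiles around predicted row
for c in (150,180,240,420,460,500):
    print(c,g[205:230,c].astype(int).tolist())
for a in(.40,.42,.44,.46): print(a,wp((o,p),[pt(a,y,.165,n) for y in(.16,.01) for n in (.003,-.003)]).round(1).tolist())
E
python3 meas.py w4
```

```text
[[60.0, nan, 23.5], [75.0, nan, 26.5], [90.0, nan, 29.5], [105.0, nan, 31.5], [200.0, 12.5, 51.5], [215.0, 16.5, 17.5], [230.0, 19.5, 21.5], [245.0, 23.5, 24.5]]
ptr a,dy [0.4425 0.001 ] 9.88
ptr a (dy=0) [0.451] 10.02
150 [208, 205, 207, 211, 209, 210, 210, 194, 185, 176, 188, 244, 238, 237, 237, 237, 236, 236, 237, 236, 236, 236, 236, 236, 237]
180 [200, 199, 201, 199, 177, 182, 181, 170, 158, 140, 159, 248, 238, 237, 236, 236, 237, 236, 235, 236, 236, 236, 235, 236, 236]
240 [179, 178, 180, 178, 179, 179, 180, 173, 159, 142, 149, 186, 178, 175, 178, 185, 182, 181, 177, 177, 182, 182, 186, 184, 181]
420 [87, 84, 87, 85, 85, 87, 85, 85, 76, 69, 73, 128, 188, 176, 174, 171, 172, 175, 177, 174, 180, 178, 172, 180, 176]
460 [81, 83, 85, 83, 80, 82, 85, 84, 75, 74, 68, 55, 78, 76, 76, 76, 78, 78, 78, 76, 79, 79, 41, 42, 45]
500 [82, 82, 81, 83, 81, 82, 82, 84, 79, 74, 66, 42, 70, 30, 36, 41, 40, 41, 43, 44, 45, 47, 46, 46, 50]
0.4 [[118.5, 213.6], [127.0, 209.3], [533.1, 214.2], [524.4, 209.9]]
0.42 [[113.4, 215.8], [122.4, 211.7], [538.2, 216.4], [529.1, 212.3]]
0.44 [[108.1, 218.0], [117.6, 214.0], [543.6, 218.6], [534.0, 214.6]]
0.46 [[102.5, 220.1], [112.5, 216.2], [549.4, 220.7], [539.2, 216.8]]
```

```bash
python3 - <<'E'
import numpy as np,cv2,pickle
from fit2 import x,world,wp
def pt(a,y,r,n): return world(x,(.085-r*np.cos(a)+n*np.sin(a),y,.1+r*np.sin(a)+n*np.cos(a)))
for t,a in(("w2",0),("w3",.349),("w4",.436)):
    o,p=pickle.load(open(t+".pkl","rb"));g=cv2.cvtColor(p["image"],cv2.COLOR_BGR2GRAY).astype(int)
    for c in(180,240):print(t,c,g[207:226,c].tolist())
    print("pred row top/bottom front edge",wp((o,p),[pt(a,.12,.165,n) for n in(.003,-.003)])[:,1].round(1), "row/rad",(wp((o,p),[pt(a+.02,.12,.165,.003)])-wp((o,p),[pt(a,.12,.165,.003)]))[0,1]/.02)
for v in(60,100,200,230,250):print(v,g[v,:95].tolist())
E
```

```text
w2 180 [177, 177, 176, 180, 178, 175, 180, 164, 148, 128, 85, 87, 89, 90, 91, 83, 95, 174, 230]
w2 240 [155, 157, 157, 155, 157, 154, 154, 144, 131, 118, 91, 80, 79, 79, 78, 74, 77, 136, 202]
pred row top/bottom front edge [218.4 214.5] row/rad 102.87601265552411
w3 180 [211, 212, 212, 212, 211, 200, 183, 165, 172, 249, 241, 238, 239, 238, 239, 239, 239, 238, 239]
w3 240 [187, 188, 189, 190, 190, 182, 166, 141, 137, 193, 189, 187, 186, 188, 193, 188, 185, 180, 182]
pred row top/bottom front edge [217.8 213.7] row/rad 107.17580387114936
w4 180 [201, 199, 177, 182, 181, 170, 158, 140, 159, 248, 238, 237, 236, 236, 237, 236, 235, 236, 236]
w4 240 [180, 178, 179, 179, 180, 173, 159, 142, 149, 186, 178, 175, 178, 185, 182, 181, 177, 177, 182]
pred row top/bottom front edge [217.5 213.4] row/rad 106.2870330817205
60 [27, 29, 27, 29, 31, 15, 19, 15, 14, 16, 17, 16, 16, 20, 18, 16, 14, 18, 22, 17, 15, 20, 15, 0, 112, 255, 240, 236, 235, 235, 237, 236, 235, 236, 236, 236, 235, 235, 236, 234, 236, 236, 237, 236, 236, 236, 236, 235, 235, 236, 237, 235, 236, 236, 236, 236, 235, 236, 236, 236, 23
[... 1231 characters left out ...]
, 55, 53, 58, 45, 44, 44, 46, 44, 44, 46, 46, 43, 41, 45, 46, 44, 44, 45, 42, 36, 113, 222, 207, 203, 188, 184, 195, 191, 187, 185, 178, 174, 166, 163, 155, 142, 103, 131, 121, 115, 106, 101, 94, 87, 80, 106, 126, 130, 127, 130, 175, 177, 168, 166, 164, 193, 250]
250 [236, 235, 236, 236, 236, 236, 236, 235, 235, 236, 235, 235, 236, 235, 235, 234, 235, 234, 234, 233, 234, 235, 239, 246, 163, 40, 54, 62, 61, 60, 62, 62, 60, 57, 59, 59, 59, 57, 59, 59, 59, 61, 59, 56, 59, 56, 45, 45, 46, 45, 45, 48, 47, 47, 48, 46, 47, 45, 48, 48, 42, 39, 64, 154, 177, 166, 159, 149, 141, 134, 123, 115, 108, 96, 92, 88, 80, 82, 105, 119, 120, 127, 140, 164, 166, 162, 160, 149, 219, 244, 236, 235, 236, 235, 235]
```

```bash
sed -i 's/<55/<75/; s/195:255:5/195:236:5/' meas.py; python3 meas.py w4 | head -3
sed -i 's/^rows=.*/rows=np.r_[20:130:5,200:250:5]/' meas.py; python3 meas.py w3 | head -3
```

```text
[[60.0, nan, 23.5], [75.0, nan, 26.5], [90.0, nan, 29.5], [105.0, nan, 31.5], [200.0, 12.5, 51.5], [215.0, 15.5, 54.5], [230.0, 19.5, 57.5]]
ptr a,dy [0.4437 0.0008] 0.32
ptr a (dy=0) [0.4503] 0.5
[[20.0, 65.5, 67.5], [35.0, 69.5, 71.5], [50.0, 72.5, 74.5], [65.0, 76.5, 78.5], [80.0, nan, 0.5], [95.0, nan, 2.5], [110.0, nan, 4.5], [125.0, nan, 6.5], [210.0, nan, 19.5], [225.0, nan, 22.5], [240.0, nan, 24.5]]
ptr a,dy [ 0.6679 -0.0404] 44.46
ptr a (dy=0) [0.1189] 52.74
```

The pointer measures 0.444–0.450 and the lid about 0.430, so I'll raise the lid by 1°.

```bash
python3 -m jog '[0,-0.00025,0,-0.0037,0,-1,0, 0,0,0,0,0,0,0, 0,0,0,0,0,0,0, 0,0,0,0,0,0,0]' 60; python3 ov.py w5 .447; sed -i 's/^rows=.*/rows=np.r_[60:115:5,195:236:5]/' meas.py; python3 meas.py w5; python3 - <<'E'
from station import ctrl
import cv2,numpy as np
from fit2 import x,world
from scipy.spatial.transform import Rotation as R
o=ctrl.get_obs();g=o["tool_pos"]-.019*R.from_rotvec(o["tool_rot"]).as_matrix()[:,2];h=world(x,(.085,.085,.1))
print("lid from grip point",np.arctan2(g[2]-.1,np.hypot(*(h-g)[:2])),np.linalg.norm(g-h))
p=ctrl.get_image("side")
cv2.imwrite("pics/s5.png",cv2.resize(p["image"][130:310,210:390],None,fx=3.3,fy=3.3,interpolation=cv2.INTER_CUBIC))
E
```

```text
t: 8.5
tool_pos: [0.5247, 0.0844, 0.1757]
tool_rot: [3.045, 0.097, -0.707]
contact_force: [-4.4, 3.8, 0.6]
opening: 0.0149
[0.52470316 0.084357   0.17568296] [ 3.04543579  0.09673211 -0.70652524] [-4.4368778   3.79705289  0.64896063] 0.014880351126556488
0.447 [[-0.7, 12.6], [33.5, 173.1], [63.4, 297.4]] tab end [[325.5, 376.2], [326.0, 216.8]]
[[60.0, nan, 28.5], [75.0, nan, 31.5], [90.0, nan, 34.5], [105.0, nan, 37.5], [200.0, 19.5, 57.5], [215.0, 23.5, 60.5], [230.0, 27.5, 63.5]]
ptr a,dy [0.4417 0.0009] 0.38
ptr a (dy=0) [0.4497] 0.64
150 [205, 208, 208, 208, 207, 209, 209, 195, 184, 175, 188, 245, 238, 237, 238, 236, 236, 237, 236, 236, 235, 235, 236, 236, 237]
180 [177, 180, 179, 179, 179, 179, 180, 167, 157, 141, 158, 249, 238, 235, 237, 237, 236, 236, 236, 237, 236, 237, 235, 236, 236]
240 [179, 178, 177, 180, 179, 177, 178, 171, 157, 143, 147, 190, 183, 175, 179, 180, 182, 183, 186, 182, 181, 181, 180, 182, 182]
420 [86, 87, 84, 86, 86, 87, 86, 84, 77, 71, 73, 127, 186, 176, 172, 180, 177, 171, 180, 177, 172, 175, 169, 170, 175]
460 [84, 81, 84, 84, 85, 81, 86, 83, 75, 71, 71, 64, 78, 78, 76, 82, 80, 41, 40, 45, 48, 50, 54, 52, 55]
500 [83, 85, 81, 85, 83, 84, 84, 82, 81, 74, 71, 49, 42, 42, 45, 45, 43, 49, 50, 50, 50, 50, 53, 53, 55]
0.4 [[122.8, 211.5], [130.9, 207.2], [528.5, 212.1], [520.3, 207.7]]
0.42 [[118.0, 213.8], [126.5, 209.6], [533.4, 214.4], [524.7, 210.1]]
0.44 [[113.0, 216.1], [121.9, 211.9], [538.5, 216.6], [529.4, 212.5]]
0.46 [[107.6, 218.2], [117.1, 214.2], [544.0, 218.8], [534.3, 214.8]]
lid from grip point 0.45097257692411274 0.2128492413558858
```

View pics/s5.png

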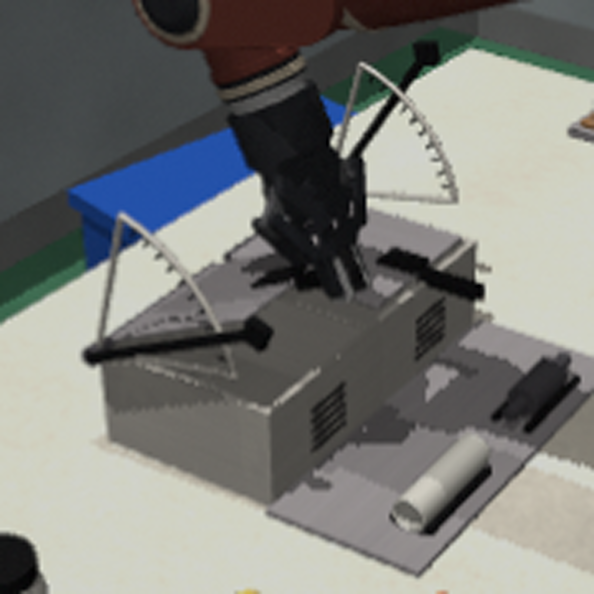

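The side view shows the left lid raised and gripped, the right lid shut, and the sleeve (440,480), mandrel (540,390) and left pointer undisturbed. The lid reads 0.447–0.451 and the pointer 0.442–0.452, so I'm handing in.

```bash
python3 -c "
from station import ctrl
print(ctrl.finish_job()); print(ctrl.get_obs()['t'])"
```

```text
the job is handed in; nothing more can be done
None
the job is handed in; nothing more can be done
```

The left lid is raised in line with its pointer, and the gripper was still holding it when I handed in, at about 9 s of the 37 s allowed. I chose the left lid because the white sleeve lies in the left nest and the mandrel in the right one. The yellow and orange tubes lie off the apron, so I ignored them.

**Alignment:** the lid read 0.451 rad from the grip point and about 0.447 from its front edge in the wrist view. The pointer read 0.442 to 0.450 from its needle edges and 0.452 from the combined fit of all views. The readings overlap to within about 0.01 rad. I did not get one exact figure, because the two pointer fits differ by about 0.008 rad depending on whether its sideways position is left free.

**Surroundings:** in the last side picture the right lid was shut, and the sleeve and mandrel were in their nests. Neither pointer showed any sign of having moved. I did not check the ink pot, tape or screwdriver again, but the arm made no contact near them. Wrist force readings after each move stayed below about 7 N.

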